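# Set the broad gauge in the contact gap

### The job

Two flat gauges hang in the rack. Take the broad-bladed one by its handle and lower its blade into the gap between the two brass contact jaws, holding it until its shoulder is down on the two end barriers (full depth), then let go and leave it standing there. Leave the narrow gauge hanging where it is.

Things in the scene. Friction and masses are not known exactly. Their poses are not given: they have to be found in the camera images.
- broad_gauge: Gauge to use, hanging upright in the rack, 84-156 g. Steel blade 36 wide (y) x 5 thick (x) x 42 long, below a dark shoulder plate 64 (y) x 24 (x) x 6; above it a grooved aluminium handle 36 (y) x 14 (x), best gripped across the 14. Origin: centre of the shoulder's underside, z up: blade tip at -42, handle from +6 to +54. A half turn about z makes no difference.
- narrow_gauge: The other gauge, which stays in the rack: the same but blade and handle only 16 wide (y), shoulder 34 wide (y). Same origin, heights and thicknesses. The two hang 72 mm apart, side by side, either one on either side.
- gauge_rack: Fixed rack: dark wooden foot 70 (x) x 166 (y) x 10, two end posts, two aluminium rails along y, 150 long and 12 apart, tops 62 above the table. Gauge shoulders rest on the rails, blades hang between them and come out straight up. Origin: centre of the underside, z up. It stands left or right, the contact on the other side.
- contact_mouth (a point): Fixed contact on a black base 90x100: two brass jaws 12 apart (x), gap 46 long (y), 50 deep; jaw tops flare to 25. Grey barriers 10 thick, 44 wide (x) close its ends at y=-23 and 23. Point: centre of the gap, level with the barrier tops, 62 above the table; z up, y along the gap. Shoulder resting on the barriers puts the gauge's origin here, its y along the gap, either way round.
There are look-alikes about, which are no part of the job. Leave any pink or turquoise look-alike of the broad_gauge alone.

How it is judged:
By the outcome, as a careful person would: the job done as asked, in the order asked, and still so for the second after the job is handed in, with the robot touching nothing.
It also fails if it takes over 35 s, if anything falls off the work surface, if the arm or the gripper's body presses on something with over 40 N, if the wrist force passes 120 N, or if a joint passes its speed limit or range.

### The arm

A 7-joint arm with a two-finger parallel gripper is mounted at the origin on the work surface; the furniture and walls round the work are solid. World frame = base frame: x ahead of the robot, y to its left, z up, the work surface at z = 0. Lengths are in m, angles in degrees, forces in N, time in s.
With the tool pointing down it reaches from about 0.425 to 0.875 m from the base axis. Payload 4.7 kg.
Tool frame: the origin (TCP) lies on the centre line of the jaws, within the pads' length; the fingertips stand ahead of it and the grasp point (between the pads) lies 2 mm behind it (env.tip_reach is the x of the fingertips in the tool frame, in m); x points along the fingers, z is the direction in which the jaws open and shut, and the axes are right-handed (so a half turn about x gives the same grasp; the last joint's range is limited). The gripper opens to 87 mm and grips with 3 to 60 N. Pads are 19 mm wide; open, the fingers measure 117 mm over their backs; the gripper's body (75 mm by 190 mm) begins 51 mm behind the grasp point.
Start: joints at [-70.01, 18.392, -4.016, 83.108, 1.295, 78.541, -3.26], TCP at [0.214, 0.614, 0.207] pointing down, gripper open.
Joint ranges: [-163.93, 163.93], [-17.29, 119.83], [-79.2, 71.16], [3.27, 140.29], [-89.18, 269.18], [5.43, 117.66], [-154.24, 154.24]. Speed limits (degrees/s): [147.25, 147.25, 180, 180, 180, 180, 180].

### API

Orientations are given as [roll, pitch, yaw] about the fixed x, y, z axes, in that order (R = Rz(yaw) Ry(pitch) Rx(roll)).
In Python, from cell import telemetry, optics, env, models gives the robot as it stands.
- The arm moves only by the shell command python3 -m pendant 'ROWS' [FORCE]. ROWS is JSON, a list of rows, each a list of 3 entries, a list of its own where there are three numbers: the finger opening in mm, from 0 to 87, then the shift along the tool's x, y, z in mm, then the turn, a rotation vector about the tool's x, y, z in rad. A call has 1 to 10 rows; each row is the pose to reach, as a shift and turn from the pose commanded when the call began, along the tool's axes at that moment; what a row does not reach only later rows make up. A row lasts 1/12 s, in which the tool goes at most 41.7 mm and 7.16 degrees, less where a joint would pass 70% of its speed; a pose out of reach is approached as far as the arm can. A call with a gripper value outside its range is refused whole. The fingers move at their own pace and stop on an object; FORCE is the grip in N (left out, the last holds). Time passes only in rows, so rows that repeat a pose let the fingers close. It gives the time, the measured TCP pose, the force and the opening at its end, in the units of the state.
- telemetry.get_obs(): the state, without advancing time (a new reading comes with each control period).
- optics.read_camera(name): name is "scene" or "side" or "wrist"; returns a dict with "image" (480x640x3 uint8, blue, green, red), "range_z" (480x640 float32, m along the optical axis (not along the pixel's ray), 0 where there is no reading), "fx", "fy", "cx", "cy" (pixels), "k1" (the pictures are not rectified: a ray, as slopes to the right and down, at radius r is drawn at 1 + k1 r^2 times it, then the intrinsics apply), "cam_to_world" (4x4, takes a point from camera to world coordinates). Camera axes: x right, y up, looking along -z (the intrinsics and any distortion apply to the point x, -y, -z); pixel columns grow to the right and rows downward; lengths in m; the calibration is good to about 2 mm. A picture is of the moment at which its call begins.
- env.sign_off(): hands the job in, once; it reports no verdict.
Trained networks look in the newest picture that a camera, given by its name, has taken for a name from the list of things; names that differ only in an ending like _2 or _b are one class to them, and where a whole thing is asked for, a point or a joint stands for the part that bears it (a point fixed in the world has none). Each returns a list of dicts, best first, with "confidence" (0 to 1); they miss things now and then, are a little off and sometimes report something else, mostly with a low value. They report only what shows in the picture. A call takes as long as a camera call. They do not tell look-alikes from the thing itself.
- models.masks_of(camera, label): "pixels" (480x640 bool, what is visible of it) and "extent" ([left, top, right, bottom] as shares, 0 to 1, of the picture: columns of its width, rows of its height, round what is visible of it).
- models.landmark_of(camera, label): "centre" ([row, column] as shares, 0 to 1, of the picture: columns of its width, rows of its height: a listed point, or the origin of a listed thing).
The state is a dict: "time_s": time; "qpos": joint angles; "joint_velocities": joint speeds; "effort": joint torques, N m; "tool_pos": TCP position; "tool_rot": TCP orientation; "force": force on the tool from outside, world axes, zero at the start; "wrist_torque": the same for the moment, N m; "grip_width": finger opening in m.
Only numpy, scipy, OpenCV 4.12 (cv2) and the standard library are available. Lean on these libraries where they do the work, as an engineer would, in place of code of your own. Each camera call takes 0.05 s, during which the arm holds its last target.

## Working session

There is one attempt and no reset: what is moved stays moved. The work goes in short steps, Python scripts to look and compute and a shell command to move; the robot and the scene stay as the last step left them, time stands still between calls to the robot, and variables do not carry over. Pictures are saved under pics/ and viewed, and the job is handed in when it is done.

```bash
ls; mkdir -p pics; cat > h.py <<'E'
import numpy as np, cv2, json
from cell import telemetry, optics, env, models
def grab(n,name=None):
    c=optics.read_camera(n)
    if name: cv2.imwrite('pics/'+name+'.png',c['image'])
    return c
def ray(c,u,v):
    K=np.array([[c['fx'],0,c['cx']],[0,c['fy'],c['cy']],[0,0,1.]])
    p=cv2.undistortPoints(np.array([[[u,v]]],float),K,np.array([c['k1'],0,0,0.]))
    # k1 convention: radial, same as cv2
    return p[0,0]
def pt(c,u,v,d=None):
    x,y=ray(c,u,v)
    if d is None: d=c['range_z'][int(round(v)),int(round(u))]
    T=np.array(c['cam_to_world']); return (T@np.array([x*d,-y*d,-d,1]))[:3]
def wray(c,u,v):
    x,y=ray(c,u,v);T=np.array(c['cam_to_world']); d=T[:3,:3]@np.array([x,-y,-1]); return T[:3,3],d
def atz(c,u,v,z):
    o,d=wray(c,u,v); return o+d*(z-o[2])/d[2]
def cloud(c):
    vv,uu=np.mgrid[0:480,0:640]
    K=np.array([[c['fx'],0,c['cx']],[0,c['fy'],c['cy']],[0,0,1.]])
    p=cv2.undistortPoints(np.stack([uu,vv],-1).reshape(-1,1,2).astype(float),K,np.array([c['k1'],0,0,0.])).reshape(480,640,2)
    d=c['range_z']; P=np.stack([p[...,0]*d,-p[...,1]*d,-d],-1)
    T=np.array(c['cam_to_world']); W=P@T[:3,:3].T+T[:3,3]; W[d<=0]=np.nan; return W
E
python3 - <<'E'
from h import *
print(telemetry.get_obs(), env.tip_reach)
for n in ['scene','side','wrist']:
    c=grab(n,n+'0'); print(n,c['fx'],c['k1'],np.round(c['cam_to_world'],3).tolist())
    for l in ['broad_gauge','narrow_gauge','gauge_rack','contact_mouth']:
        print(l,[(round(m['confidence'],2),round(m['centre'][1]*640),round(m['centre'][0]*480)) for m in models.landmark_of(n,l)])
E
```

```text
pics
{'time_s': 0.0, 'qpos': array([-70.01396611,  18.44130949,  -4.01468506,  83.1750494 ,
         1.2935419 ,  78.54255084,  -3.25887816]), 'joint_velocities': array([-0.04146352,  0.01293891, -0.02780281, -0.00421993,  0.13129063,
        0.02442796, -0.028192  ]), 'effort': array([-4.45822079e-04, -4.91301155e+01, -4.04478852e-01, -3.12523699e+01,
       -6.41467050e-02,  4.37637186e-02,  1.58241860e-04]), 'tool_pos': array([0.21338273, 0.61334273, 0.20603465]), 'tool_rot': array([-177.64455387,   89.88615585, -106.82080715]), 'force': array([-0.66362478,  0.25715722, -0.26512222]), 'wrist_torque': array([ 0.01073419,  0.01226332, -0.00122639]), 'grip_width': 0.08693459127950841} 0.017
scene 541.0476334591075 -0.08204608815658117 [[0.655, 0.526, -0.543, -0.039], [-0.756, 0.457, -0.469, -0.512], [0.001, 0.718, 0.696, 0.786], [0.0, 0.0, 0.0, 1.0]]
broad_gauge [(0.95, 174, 270), (0.73, 385, 326), (0.69, 411, 223), (0.63, 206, 204)]
narrow_gauge [(0.58, 235, 191)]
gauge_rack [(0.7, 226, 221)]
contact_mouth [(0.9, 419, 267)]
side 581.121785282655 -0.10902529995024915 [[0.946, 0.208, -0.248, 0.222], [-0.323, 0.557, -0.765, -0.948], [-0.021, 0.804, 0.594, 0.78], [0.0, 0.0, 0.0, 1.0]]
broad_gauge [(0.89, 418, 250), (0.85, 207, 222), (0.84, 324, 321), (0.66, 261, 186)]
narrow_gauge [(0.64, 290, 185)]
gauge_rack [(0.9, 280, 204)]
contact_mouth [(0.66, 385, 290)]
wrist 358.6672879130263 -0.020694189011681186 [[0.329, -0.91, -0.253, 0.146], [0.944, 0.317, 0.088, 0.638], [-0.0, -0.268, 0.964, 0.384], [0.0, 0.0, 0.0, 1.0]]
broad_gauge []
narrow_gauge []
gauge_rack []
contact_mouth []
```

View pics/scene0.png

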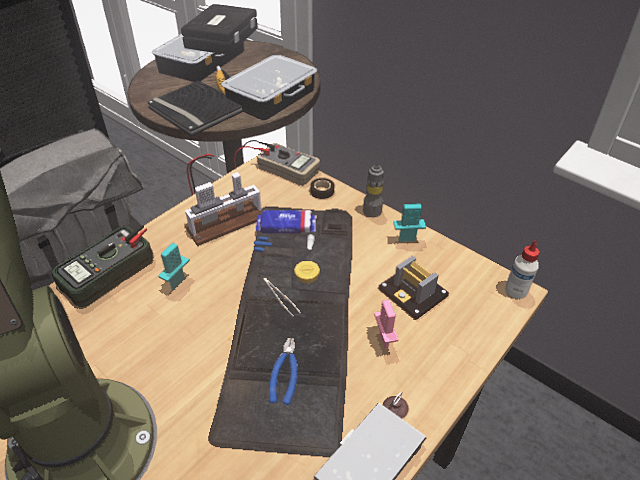

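View pics/side0.png

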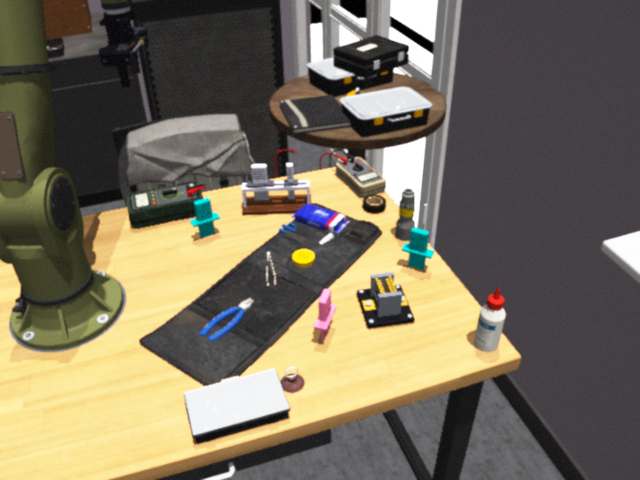

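View pics/wrist0.png

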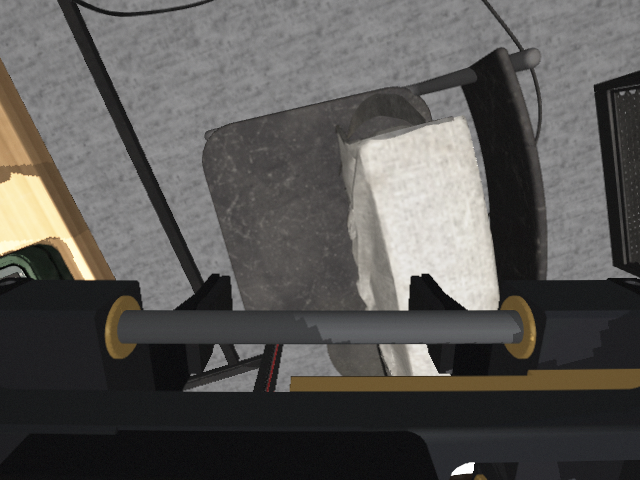

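```bash
python3 - <<'E'
from h import *
S=grab('scene'); D=grab('side')
a=cv2.resize(S['image'][150:310,165:285],None,fx=3,fy=3); 
a=cv2.resize(S['image'][160:260,175:275],(400,400),interpolation=cv2.INTER_CUBIC)
b=cv2.resize(D['image'][150:230,230:330],(400,320),interpolation=cv2.INTER_CUBIC)
b=cv2.copyMakeBorder(b,0,80,0,0,cv2.BORDER_CONSTANT)
a2=cv2.resize(S['image'][240:330,370:460],(400,400),interpolation=cv2.INTER_CUBIC)
cv2.imwrite('pics/crop1.png',np.hstack([a,b]))
b2=cv2.resize(D['image'][255:345,340:430],(400,400),interpolation=cv2.INTER_CUBIC)
cv2.imwrite('pics/crop2.png',np.hstack([a2,b2]))
# triangulate
def tri(p,q):
    o1,d1=wray(S,*p);o2,d2=wray(D,*q)
    A=np.stack([d1,-d2],1);s=np.linalg.lstsq(A,o2-o1,rcond=None)[0]
    x,y=o1+d1*s[0],o2+d2*s[1]; return (x+y)/2,np.linalg.norm(x-y)
for l,p,q in [('broad',(206,204),(261,186)),('narrow',(235,191),(290,185)),('mouth',(419,267),(385,290))]:
    print(l,tri(p,q))
for n,c in (('scene',S),('side',D)):
    W=cloud(c)
    for l in ['broad_gauge','narrow_gauge','gauge_rack','contact_mouth']:
        for m in models.masks_of(n,l):
            P=W[m['pixels']];P=P[~np.isnan(P[:,0])]
            print(n,l,round(m['confidence'],2),len(P),np.round(np.percentile(P,[2,50,98],axis=0),3).tolist())
E
```

```text
broad (array([0.46475423, 0.23013378, 0.05309262]), np.float64(0.00798951493310438))
narrow (array([0.53373669, 0.21550376, 0.05129534]), np.float64(0.01184393754158923))
mouth (array([ 0.59264026, -0.21402367,  0.05935862]), np.float64(0.01858183490986887))
scene broad_gauge 0.95 822 [[0.678, -0.144, 0.002], [0.699, -0.122, 0.051], [0.729, -0.094, 0.099]]
scene broad_gauge 0.9 671 [[0.43, 0.2, 0.025], [0.456, 0.213, 0.077], [0.486, 0.229, 0.117]]
scene broad_gauge 0.66 763 [[0.283, 0.132, 0.005], [0.309, 0.141, 0.053], [0.339, 0.152, 0.099]]
scene broad_gauge 0.62 739 [[0.437, -0.262, 0.0], [0.454, -0.24, 0.055], [0.531, -0.19, 0.098]]
scene narrow_gauge 0.65 323 [[0.512, 0.182, 0.025], [0.525, 0.191, 0.071], [0.549, 0.208, 0.116]]
scene gauge_rack 0.82 2312 [[0.413, 0.164, 0.003], [0.492, 0.199, 0.012], [0.568, 0.251, 0.065]]
scene contact_mouth 0.97 2444 [[0.542, -0.262, 0.002], [0.576, -0.218, 0.019], [0.626, -0.161, 0.064]]
side broad_gauge 0.98 517 [[0.431, 0.2, 0.023], [0.458, 0.211, 0.078], [0.485, 0.231, 0.117]]
side broad_gauge 0.95 835 [[0.681, -0.146, 0.001], [0.701, -0.126, 0.049], [0.728, -0.1, 0.097]]
side broad_gauge 0.78 600 [[0.437, -0.265, 0.001], [0.456, -0.248, 0.057], [0.484, -0.217, 0.097]]
side broad_gauge 0.77 751 [[0.282, 0.13, -0.0], [0.309, 0.14, 0.049], [0.339, 0.227, 0.097]]
side gauge_rack 0.94 1380 [[0.415, 0.165, 0.003], [0.486, 0.198, 0.011], [0.563, 0.244, 0.063]]
side contact_mouth 0.95 2216 [[0.544, -0.265, 0.002], [0.581, -0.236, 0.017], [0.632, -0.165, 0.063]]
```

View pics/crop1.png

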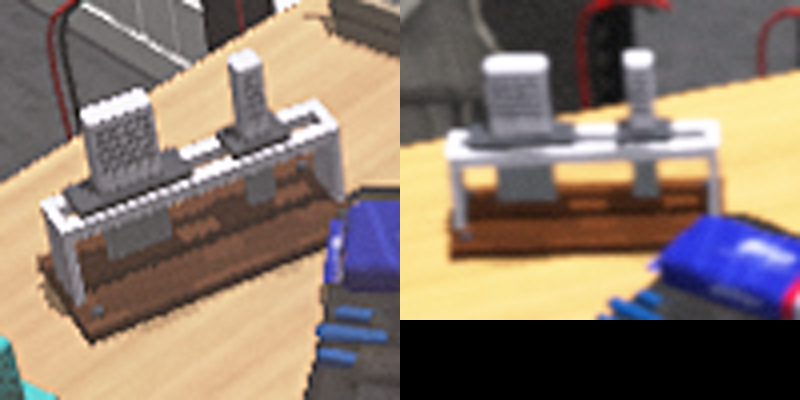

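View pics/crop2.png

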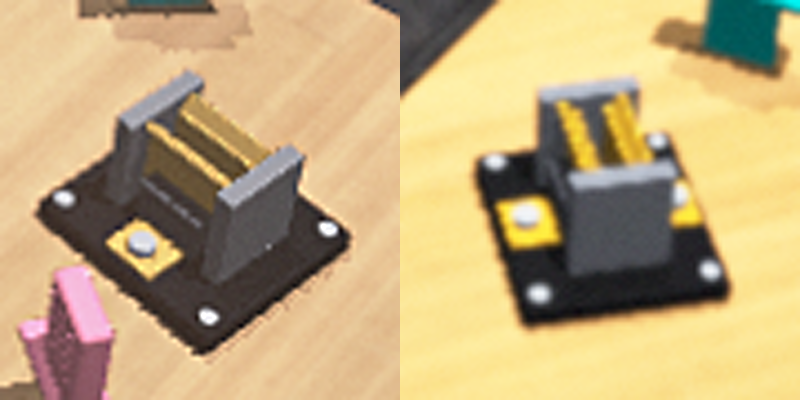

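The crops show these candidates: the aluminium broad gauge in the rack at scene (206,195), the narrow one at (238,183), turquoise look-alikes at (172,265) and (410,222), and a pink one at (386,325). I choose (206,195): it hangs in the rack, has a wide grey handle, and its broad blade shows below the rail. The contact is at scene (413,285).

```bash
cat > fit.py <<'E'
from h import *
def box(P):
    r=cv2.minAreaRect((P[:,:2]*1000).astype(np.float32)); return np.round(cv2.boxPoints(r),1).tolist(),r
E
python3 - <<'E'
from fit import *
for n in ('scene','side'):
    c=grab(n); W=cloud(c)
    def sel(x,y,z):
        m=(W[...,0]>x[0])&(W[...,0]<x[1])&(W[...,1]>y[0])&(W[...,1]<y[1])&(W[...,2]>z[0])&(W[...,2]<z[1]); return W[m]
    P=sel((.42,.495),(.19,.25),(.112,.125)); print(n,'broad top',len(P),np.median(P,0).round(4),box(P)[1])
    P=sel((.42,.495),(.19,.25),(.075,.125)); print(n,'broad handle',len(P),box(P)[1])
    P=sel((.505,.56),(.17,.22),(.075,.125)); print(n,'narrow handle',len(P),box(P)[1])
    P=sel((.40,.58),(.15,.26),(.056,.064)); print(n,'rails',len(P),np.median(P,0).round(4),box(P)[1])
    P=sel((.53,.66),(-.29,-.14),(.058,.068)); print(n,'barriers',len(P),np.median(P,0).round(4),box(P)[1],box(P)[0])
    P=sel((.50,.68),(-.30,-.12),(.003,.015)); print(n,'base',len(P),box(P)[1])
    P=sel((.53,.66),(-.29,-.14),(.035,.056)); print(n,'jaws',len(P),box(P)[1])
print(telemetry.get_obs()['time_s'])
E
```

```text
scene broad top 97 [0.4556 0.2144 0.1157] ((457.1051330566406, 215.1776123046875), (17.122045516967773, 34.67948532104492), 71.13544464111328)
scene broad handle 355 ((456.6889343261719, 214.70361328125), (18.288232803344727, 36.99449920654297), 71.13544464111328)
scene narrow handle 161 ((525.8621215820312, 194.32009887695312), (16.056608200073242, 17.696290969848633), 74.22297668457031)
scene rails 386 [0.4984 0.1989 0.0613] ((493.26446533203125, 205.84637451171875), (32.40031051635742, 161.8640594482422), 72.8166732788086)
scene barriers 372 [ 0.593  -0.2138  0.0623] ((591.017333984375, -210.6971893310547), (68.97965240478516, 45.42055892944336), 80.4207763671875) [[562.9000244140625, -240.89999389648438], [607.7000122070312, -248.5], [619.2000122070312, -180.5], [574.4000244140625, -172.89999389648438]]
scene base 1359 ((590.17822265625, -210.00746154785156), (179.48443603515625, 179.8582000732422), 0.1492631733417511)
scene jaws 500 ((590.3762817382812, -211.08815002441406), (67.20722961425781, 46.47312545776367), 79.12273406982422)
side broad top 61 [0.4577 0.2134 0.1154] ((458
[... 321 characters left out ...]
58), 84.19367218017578)
side rails 327 [0.4987 0.1976 0.0605] ((491.6117858886719, 203.9484405517578), (39.11538314819336, 157.20565795898438), 74.14596557617188)
side barriers 292 [ 0.5899 -0.2175  0.0611] ((589.4361572265625, -211.97035217285156), (68.89875793457031, 44.00724792480469), 80.58126068115234) [[562.0999755859375, -242.39999389648438], [605.5, -249.60000610351562], [616.7999877929688, -181.60000610351562], [573.4000244140625, -174.39999389648438]]
side base 1055 ((587.1817016601562, -210.10011291503906), (177.3546142578125, 173.20445251464844), 89.27761840820312)
side jaws 399 ((590.072265625, -213.54371643066406), (69.74437713623047, 44.58673858642578), 80.59422302246094)
1.35
```

```bash
cat >> h.py <<'E'
from scipy.spatial.transform import Rotation as R
def tool():
    o=telemetry.get_obs(); return np.array(o['tool_pos']),R.from_euler('xyz',o['tool_rot'],degrees=True),o
def plan(target,zyaw):
    """delta in tool axes (mm) & rotvec to tool-down with closing axis at zyaw (mod 180)"""
    p,r,o=tool(); out=[]
    for k in (0,180):
        a=np.radians(zyaw+k); z=np.array([np.cos(a),np.sin(a),0]); x=np.array([0,0,-1.]); y=np.cross(z,x)
        Rt=R.from_matrix(np.stack([x,y,z],1))
        out.append((r.inv()*Rt).as_rotvec())
    print('t',round(o['time_s'],3),'pos',p.round(4),'shift mm',(r.inv().apply(np.array(target)-p)*1000).round(1),'turns',[v.round(4).tolist() for v in out],'axes z',r.as_matrix()[:,2].round(3),'y',r.as_matrix()[:,1].round(3),'q',np.round(o['qpos'],1),'F',np.round(o['force'],1),'w',round(o['grip_width']*1000,1))
E
python3 - <<'E'
from h import *
plan([0.4575,0.2142,0.20],73.3)
c=grab('scene');W=cloud(c)
m=(abs(W[...,0]-.46)<.2)&(abs(W[...,1]-.25)<.2)&(W[...,2]>.12)&(W[...,2]<.35)
print(m.sum(),np.nanpercentile(W[m],[0,50,100],axis=0) if m.any() else '')
v,u=np.nonzero(m); print(u.min(),u.max(),v.min(),v.max())
E
```

```text
t 1.35 pos [0.2136 0.6139 0.2072] shift mm [   7.2 -361.7 -297.4] turns [[-0.0434, 0.0001, 0.0001], [3.0982, 0.0001, -0.0001]] axes z [0.329 0.944 0.   ] y [-0.944  0.329 -0.   ] q [-70.   18.4  -4.   83.1   1.3  78.5  -3.3] F [0.1 0.3 0.4] w 87.0
0 Traceback (most recent call last):
  File "<stdin>", line 6, in <module>
    return umr_minimum(a, axis, None, out, keepdims, initial, where)
ValueError: zero-size array to reduction operation minimum which has no identity
```

```bash
python3 -m pendant '[[87,[0,-29,-24],[0,0,0]],[87,[0,-58,-48],[-0.02,0,0]],[87,[0,-87,-71],[-0.043,0,0]],[87,[0,-116,-95],[-0.043,0,0]],[87,[0,-145,-119],[-0.043,0,0]],[87,[0,-174,-143],[-0.043,0,0]],[87,[0,-203,-167],[-0.043,0,0]],[87,[0,-232,-190],[-0.043,0,0]],[87,[0,-261,-214],[-0.043,0,0]],[87,[0,-290,-238],[-0.043,0,0]]]' 30 | tail -3
python3 - <<'E'
from h import *
plan([0.4575,0.2142,0.20],73.3)
c=grab('wrist','w1')
E
```

```text
tool_rot: [-21.5, 89.9, 51.8]
force: [0.8, 0.7, -0.2]
grip_width: 0.0868
t 2.233 pos [0.41   0.2922 0.2075] shift mm [  7.5 -67.9 -61.1] turns [[-0.0002, 0.0009, 0.0004], [3.1414, 0.0006, -0.0015]] axes z [0.288 0.958 0.001] y [-0.958  0.288 -0.   ] q [-4.820e+01  3.000e-01  9.800e+00  1.039e+02 -1.000e-01  7.580e+01
  3.490e+01] F [ 0.8  0.7 -0.2] w 86.8
```

View pics/w1.png

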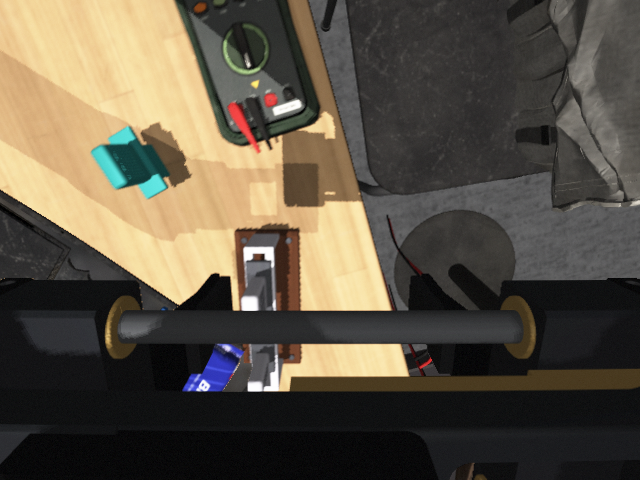

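```bash
python3 -m pendant '[[87,[0,-28,-14],[0,0,0]],[87,[0,-56,-28],[0,0,0]],[87,[0,-84,-42],[0,0,0]],[87,[0,-112,-55],[0,0,0]],[87,[0,-130,-61],[0,0,0]],[87,[0,-130,-61],[0,0,0]],[87,[0,-130,-61],[0,0,0]]]' | tail -3
python3 - <<'E'
from fit import *
plan([0.4575,0.2142,0.20],73.3)
c=grab('wrist','w2'); W=cloud(c)
print([(m['confidence'],np.array(m['centre'])*[480,640]) for m in models.landmark_of('wrist','broad_gauge')])
def sel(x,y,z):
        m=(W[...,0]>x[0])&(W[...,0]<x[1])&(W[...,1]>y[0])&(W[...,1]<y[1])&(W[...,2]>z[0])&(W[...,2]<z[1]); return W[m]
n='w'
P=sel((.42,.495),(.19,.25),(.109,.122)); print(n,'broad top',len(P),np.median(P,0).round(4),box(P)[1])
P=sel((.42,.495),(.19,.25),(.075,.125)); print(n,'broad handle',len(P),box(P)[1])
P=sel((.40,.58),(.15,.26),(.056,.066)); print(n,'rails',len(P),np.median(P,0).round(4),box(P)[1])
E
```

```text
tool_rot: [121.8, 90.0, -165.1]
force: [-0.3, 0.8, -0.3]
grip_width: 0.0867
t 2.867 pos [0.5167 0.1974 0.2071] shift mm [ 7.1 61.5 -1. ] turns [[-0.0028, -0.0002, -0.0002], [3.1388, -0.0004, 0.0002]] axes z [ 0.29   0.957 -0.   ] y [-0.957  0.29   0.   ] q [-39.8   6.5  17.5  97.8  -2.   76.1  51.2] F [-0.3  0.8 -0.3] w 86.7
[(0.91, array([  8.496, 193.984])), (0.87, array([150.912, 324.672]))]
w broad top 892 [0.4594 0.2178 0.1149] ((459.5868835449219, 217.33819580078125), (13.496347427368164, 36.207435607910156), 73.38436126708984)
w broad handle 924 ((459.5845031738281, 217.33023071289062), (13.512989044189453, 36.207435607910156), 73.38436126708984)
w rails 1845 [0.4996 0.2078 0.0613] ((493.997314453125, 207.67059326171875), (27.89030647277832, 159.42431640625), 73.43614196777344)
```

View pics/w2.png

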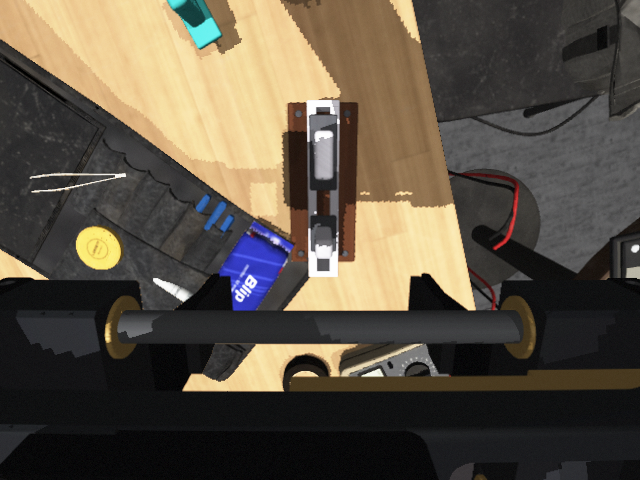

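```bash
python3 - <<'E'
from h import *
plan([0.459,0.216,0.093],73.3)
E
```

```text
t 2.967 pos [0.5154 0.1993 0.2071] shift mm [114.1  58.7  -0.2] turns [[0.0012, 0.0004, -0.0008], [-3.1404, 0.0013, 0.0006]] axes z [0.286 0.958 0.   ] y [-0.958  0.286  0.001] q [-39.9   6.4  17.4  97.8  -2.   76.1  51.3] F [-1.   0.2 -0.5] w 87.1
```

```bash
python3 -m pendant '[[87,[0,30,0],[0,0,0]],[87,[0,60,0],[0,0,0]],[87,[20,60,0],[0,0,0]],[87,[45,60,0],[0,0,0]],[87,[70,60,0],[0,0,0]],[87,[90,60,0],[0,0,0]],[87,[105,60,0],[0,0,0]],[87,[113,60,0],[0,0,0]],[87,[113,60,0],[0,0,0]],[87,[113,60,0],[0,0,0]]]' | tail -4
python3 - <<'E'
from h import *
plan([0.459,0.216,0.093],73.3)
S=grab('scene');D=grab('side')
a=cv2.resize(S['image'][110:260,150:300],(400,400),interpolation=cv2.INTER_CUBIC)
b=cv2.resize(D['image'][80:230,200:350],(400,400),interpolation=cv2.INTER_CUBIC)
cv2.imwrite('pics/g1.png',np.hstack([a,b]))
E
```

```text
tool_pos: [0.4584, 0.2161, 0.0946]
tool_rot: [3.5, 90.0, 76.8]
force: [-1.4, 0.5, -0.2]
grip_width: 0.0873
t 3.8 pos [0.4584 0.2161 0.0946] shift mm [ 1.6 -0.6  0. ] turns [[0.001, 0.0004, -0.0], [-3.1406, 0.0, 0.0006]] axes z [0.286 0.958 0.   ] y [-0.958  0.286  0.   ] q [-42.5   6.   15.1 111.7  -1.8  62.6  46.7] F [-1.4  0.5 -0.2] w 87.3
```

View pics/g1.png

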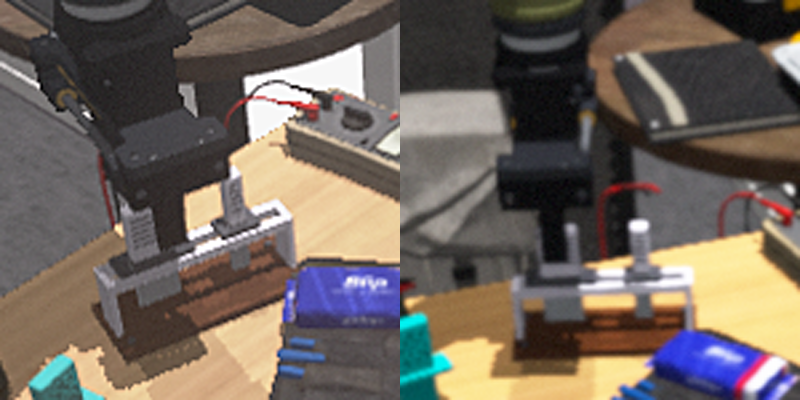

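```bash
python3 -m pendant '[[40,[1,0,0],[0,0,0]],[20,[1,0,0],[0,0,0]],[10,[1,0,0],[0,0,0]],[5,[1,0,0],[0,0,0]],[5,[1,0,0],[0,0,0]],[5,[1,0,0],[0,0,0]],[5,[1,0,0],[0,0,0]],[5,[1,0,0],[0,0,0]]]' 40 | tail -5
python3 - <<'E'
from h import *
plan([0.459,0.216,0.093],73.3)
E
```

```text
time_s: 4.57
tool_pos: [0.4588, 0.2153, 0.0932]
tool_rot: [-44.2, 90.0, 29.1]
force: [0.4, -0.2, 0.5]
grip_width: 0.0414
t 4.567 pos [0.4588 0.2153 0.0932] shift mm [0.2 0.  0.8] turns [[-0.0004, 0.0, 0.0], [3.1412, 0.0001, -0.0001]] axes z [0.288 0.958 0.   ] y [-0.958  0.288 -0.   ] q [-42.4   6.1  15.2 111.8  -1.8  62.4  46.7] F [ 0.4 -0.2  0.5] w 41.4
```

Fingers are still closing (about 70 mm/s).

```bash
python3 -m pendant '[[5,[0,0,0],[0,0,0]],[5,[0,0,0],[0,0,0]],[5,[0,0,0],[0,0,0]],[5,[0,0,0],[0,0,0]],[5,[0,0,0],[0,0,0]],[5,[0,0,0],[0,0,0]],[5,[0,0,0],[0,0,0]],[5,[0,0,0],[0,0,0]]]' 40 | tail -5
```

```text
time_s: 5.23
tool_pos: [0.4589, 0.2154, 0.0932]
tool_rot: [-33.6, 90.0, 39.7]
force: [0.5, 0.9, 0.1]
grip_width: 0.0135
```

```bash
python3 -m pendant '[[5,[-5,0,0],[0,0,0]],[5,[-15,0,0],[0,0,0]],[5,[-30,0,0],[0,0,0]],[5,[-50,0,0],[0,0,0]],[5,[-70,0,0],[0,0,0]],[5,[-90,0,0],[0,0,0]],[5,[-105,0,0],[0,0,0]],[5,[-110,0,0],[0,0,0]],[5,[-110,0,0],[0,0,0]]]' | tail -4
python3 - <<'E'
from h import *
plan([0.590,-0.212,0.205],-9.5)
S=grab('scene');D=grab('side')
a=cv2.resize(S['image'][60:260,120:320],(400,400),interpolation=cv2.INTER_CUBIC)
b=cv2.resize(D['image'][50:250,180:380],(400,400),interpolation=cv2.INTER_CUBIC)
cv2.imwrite('pics/l1.png',np.hstack([a,b]))
E
```

```text
tool_pos: [0.4597, 0.2157, 0.2051]
tool_rot: [-39.7, 89.8, 33.6]
force: [0.1, 0.4, -1.7]
grip_width: 0.0135
t 5.983 pos [0.4597 0.2157 0.2051] shift mm [-3.000e-01 -2.479e+02 -3.721e+02] turns [[1.4447, 0.0038, -0.0001], [-1.6969, 0.0001, 0.0039]] axes z [0.288 0.958 0.003] y [-0.958  0.288 -0.002] q [-43.    0.6  15.1 103.9  -0.2  75.3  45.4] F [ 0.1  0.4 -1.7] w 13.5
```

View pics/l1.png

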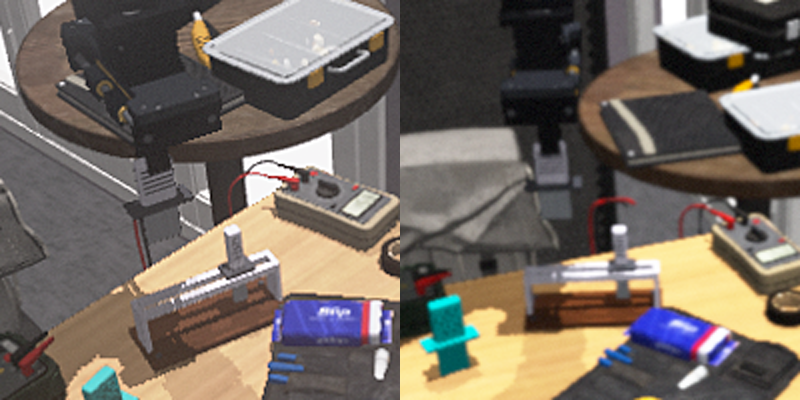

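```bash
python3 -m pendant '[[5,[0,-13,-22],[0.06,0,0]],[5,[0,-31,-53],[0.17,0,0]],[5,[0,-50,-85],[0.28,0,0]],[5,[0,-69,-117],[0.4,0,0]],[5,[0,-88,-149],[0.52,0,0]],[5,[0,-107,-181],[0.64,0,0]],[5,[0,-126,-213],[0.76,0,0]],[5,[0,-145,-245],[0.88,0,0]],[5,[0,-164,-277],[1.0,0,0]],[5,[0,-183,-309],[1.12,0,0]]]' | tail -4
python3 - <<'E'
from h import *
plan([0.580,-0.273,0.205],-9.5)
E
```

```text
tool_pos: [0.5443, -0.1354, 0.2019]
tool_rot: [167.1, 89.9, 175.9]
force: [0.6, 1.1, -1.4]
grip_width: 0.0134
t 6.917 pos [ 0.5443 -0.1354  0.2019] shift mm [  -3.2 -141.4   14.5] turns [[0.318, -0.002, -0.0001], [-2.8236, 0.0002, -0.0028]] axes z [ 0.988  0.152 -0.002] y [-0.152  0.988  0.   ] q [-21.5   8.4  36.3  97.6  -5.1  75.8  24.5] F [ 0.6  1.1 -1.4] w 13.4
```

```bash
python3 -m pendant '[[5,[0,-34,4],[0.11,0,0]],[5,[-1,-69,8],[0.22,0,0]],[5,[-2,-105,12],[0.318,0,0]],[5,[-2,-130,14],[0.318,0,0]],[5,[-2,-141,14],[0.318,0,0]],[5,[-2,-141,14],[0.318,0,0]],[5,[-2,-141,14],[0.318,0,0]],[5,[-2,-141,14],[0.318,0,0]]]' | tail -4
python3 - <<'E'
from fit import *
plan([0.590,-0.212,0.205],-9.5)
c=grab('wrist','w3'); W=cloud(c)
print([(m['confidence'],np.array(m['centre'])*[480,640]) for m in models.landmark_of('wrist','contact_mouth')])
def sel(x,y,z):
        m=(W[...,0]>x[0])&(W[...,0]<x[1])&(W[...,1]>y[0])&(W[...,1]<y[1])&(W[...,2]>z[0])&(W[...,2]<z[1]); return W[m]
P=sel((.53,.66),(-.29,-.14),(.058,.068)); print('barriers',len(P),np.median(P,0).round(4),box(P)[1],box(P)[0])
P=sel((.53,.66),(-.29,-.14),(.03,.068)); print('jaws',len(P),np.median(P,0).round(4),box(P)[1],box(P)[0])
plan([0.590,-0.212,0.205],-9.5)
E
```

```text
tool_pos: [0.5813, -0.268, 0.2044]
tool_rot: [124.0, 89.9, 115.0]
force: [-1.7, 0.4, -1.2]
grip_width: 0.0132
t 7.583 pos [ 0.5813 -0.268   0.2044] shift mm [-0.5 56.7 -0.1] turns [[0.0088, -0.0014, -0.002], [-3.1328, 0.0032, -0.0022]] axes z [ 0.988 -0.156 -0.001] y [0.156 0.988 0.002] q [ -9.8  20.5  41.7  86.1 -13.8  78.7  23.8] F [-1.7  0.4 -1.2] w 13.2
[(0.68, array([160.08 , 320.192]))]
barriers 1646 [ 0.5921 -0.2072  0.061 ] ((592.5597534179688, -210.62271118164062), (66.21833801269531, 42.14598083496094), 80.05989074707031) [[566.0999755859375, -239.60000610351562], [607.5999755859375, -246.89999389648438], [619.0, -181.60000610351562], [577.5, -174.39999389648438]]
jaws 2712 [ 0.5917 -0.2099  0.0596] ((592.5588989257812, -210.54827880859375), (66.10101318359375, 42.47869110107422), 80.43238067626953) [[566.0999755859375, -239.60000610351562], [608.0, -246.6999969482422], [619.0, -181.5], [577.0999755859375, -174.39999389648438]]
t 7.683 pos [ 0.5817 -0.2678  0.205 ] shift mm [ 0.1 56.5 -0.5] turns [[0.0098, -0.0002, -0.0018], [-3.1318, 0.0028, -0.0004]] axes z [ 0.988 -0.155 -0.   ] y [0.155 0.988 0.002] q [ -9.9  20.5  41.7  86.1 -13.8  78.7  23.8] F [ 0.8  0.4 -1.2] w 13.5
```

View pics/w3.png

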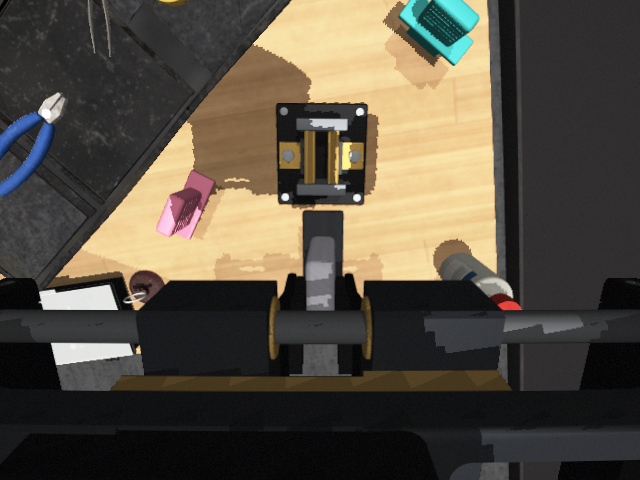

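```bash
python3 - <<'E'
from fit import *
c=grab('wrist'); W=cloud(c)
p=np.array([.5815,-.2679]); a=np.radians(80.5); yh=np.array([np.cos(a),np.sin(a)]); xh=np.array([yh[1],-yh[0]])
U=(W[...,:2]-p)@np.stack([xh,yh],1)*1000; Z=W[...,2]*1000
m=(abs(U[...,0])<30)&(U[...,1]>-10)&(U[...,1]<60)&(Z>150)&(Z<190)
print('shoulder',m.sum(),np.nanpercentile(U[m],[1,5,50,95,99],axis=0).round(1).tolist(),np.percentile(Z[m],[5,50,95]).round(1))
m=(abs(U[...,0])<30)&(U[...,1]>0)&(U[...,1]<60)&(Z>=195)&(Z<240)
print('handle',m.sum(),np.nanpercentile(U[m],[1,5,50,95,99],axis=0).round(1).tolist(),np.percentile(Z[m],[5,50,95]).round(1))
M=(np.array([.5925,-.2106])-p); print('mouth wrist in tool (z,y)',M@xh*1000,M@yh*1000)
M=(np.array([.5902,-.2113])-p); print('mouth s/s',M@xh*1000,M@yh*1000)
# scene/side view of held handle / shoulder
for n in ('scene','side'):
    c=grab(n,n+'_h'); W=cloud(c)
    U=(W[...,:2]-p)@np.stack([xh,yh],1)*1000; Z=W[...,2]*1000
    m=(abs(U[...,0])<30)&(abs(U[...,1])<50)&(Z>164)&(Z<186)
    print(n,'shoulder',m.sum(),np.nanpercentile(U[m],[1,5,50,95,99],axis=0).round(1).tolist(),np.percentile(Z[m],[5,50,95]).round(1))
    m=(abs(U[...,0])<30)&(abs(U[...,1])<50)&(Z>125)&(Z<164)
    print(n,'blade',m.sum(),np.nanpercentile(U[m],[1,5,50,95,99],axis=0).round(1).tolist(),np.percentile(Z[m],[5,50,95]).round(1))
E
```

```text
shoulder 1627 [[-8.8, -4.4], [-8.1, 0.8], [4.1, 22.5], [14.1, 33.0], [14.8, 33.6]] [178.  179.4 181.8]
handle 2400 [[-13.4, 0.4], [-10.9, 2.2], [1.7, 11.2], [13.4, 19.6], [16.0, 19.9]] [203.4 226.9 237.6]
mouth wrist in tool (z,y) 1.3919138010927268 58.329688632550834
mouth s/s -0.7610097583405144 57.25967921799522
scene shoulder 348 [[-11.5, -31.5], [-10.3, -29.6], [-4.4, -5.9], [9.9, 30.3], [13.7, 32.4]] [175.9 181.2 184.2]
scene blade 253 [[-1.1, -17.3], [-0.6, -16.7], [1.1, -0.1], [3.2, 16.9], [4.4, 18.8]] [136.1 149.5 162.7]
side shoulder 250 [[-11.1, -33.2], [-10.6, -32.2], [-4.7, -17.1], [11.4, 27.0], [13.1, 30.0]] [176.4 180.1 184.3]
side blade 91 [[-1.2, -19.2], [-0.6, -18.7], [0.5, -12.4], [4.3, 16.8], [4.9, 18.7]] [134.7 143.6 157.8]
```

```bash
python3 -m pendant '[[5,[0,20,-1],[0.01,0,0]],[5,[0,42,-1.7],[0.01,0,0]],[5,[0,57,-1.7],[0.01,0,0]],[5,[15,57,-1.7],[0.01,0,0]],[5,[35,57,-1.7],[0.01,0,0]],[5,[53,57,-1.7],[0.01,0,0]],[5,[60,57,-1.7],[0.01,0,0]],[5,[60,57,-1.7],[0.01,0,0]],[5,[60,57,-1.7],[0.01,0,0]]]' | tail -4
python3 - <<'E'
from fit import *
plan([0.590,-0.212,0.093],-9.5)
S=grab('scene');D=grab('side')
a=cv2.resize(S['image'][210:330,350:470],(400,400),interpolation=cv2.INTER_CUBIC)
b=cv2.resize(D['image'][210:330,325:445],(400,400),interpolation=cv2.INTER_CUBIC)
cv2.imwrite('pics/m1.png',np.hstack([a,b]))
p=np.array([.591,-.211])
a=np.radians(80.5); yh=np.array([np.cos(a),np.sin(a)]); xh=np.array([yh[1],-yh[0]])
for n,c in (('s',S),('d',D)):
  W=cloud(c);U=(W[...,:2]-p)@np.stack([xh,yh],1)*1000; Z=W[...,2]*1000
  for l,z0,z1 in (('shoulder',108,126),('blade',73,104),('barr',57,66)):
    m=(abs(U[...,0])<30)&(abs(U[...,1])<50)&(Z>z0)&(Z<z1)
    print(n,l,m.sum(),np.nanpercentile(U[m],[1,5,50,95,99],axis=0).round(1).tolist(),np.percentile(Z[m],[1,50,99]).round(1))
E
```

```text
tool_pos: [0.5888, -0.2136, 0.1456]
tool_rot: [27.7, 90.0, 18.0]
force: [-0.4, -0.6, 0.0]
grip_width: 0.0129
t 8.583 pos [ 0.5888 -0.2136  0.1456] shift mm [52.6  1.8  0.9] turns [[-0.0029, 0.0002, -0.0001], [3.1387, -0.0002, -0.0003]] axes z [ 0.986 -0.168  0.   ] y [0.168 0.986 0.   ] q [-14.6  20.6  40.2  92.7 -13.8  71.8  18.5] F [-0.4 -0.6  0. ] w 12.9
s shoulder 283 [[-13.4, -33.6], [-12.4, -33.1], [-6.9, -10.8], [8.8, 28.1], [11.1, 30.4]] [116.  121.8 125.4]
s blade 192 [[-3.9, -19.3], [-3.2, -18.7], [-1.1, -2.5], [1.1, 14.7], [3.0, 16.4]] [ 74.7  89.1 103.4]
s barr 331 [[-22.8, -33.0], [-21.3, -32.1], [-3.1, -11.2], [16.6, 31.7], [20.9, 33.5]] [57.2 61.9 65.3]
d shoulder 206 [[-12.6, -35.8], [-12.2, -34.8], [-5.9, -19.8], [10.2, 22.6], [11.3, 27.4]] [116.2 121.1 125.5]
d blade 66 [[-2.2, -22.8], [-2.0, -22.0], [-1.0, -17.5], [2.6, 10.1], [3.2, 12.2]] [ 76.1  85.  102.1]
d barr 268 [[-22.3, -36.0], [-20.9, -34.7], [-5.3, -20.8], [18.2, 28.9], [20.5, 33.0]] [57.1 61.  64.7]
```

View pics/m1.png

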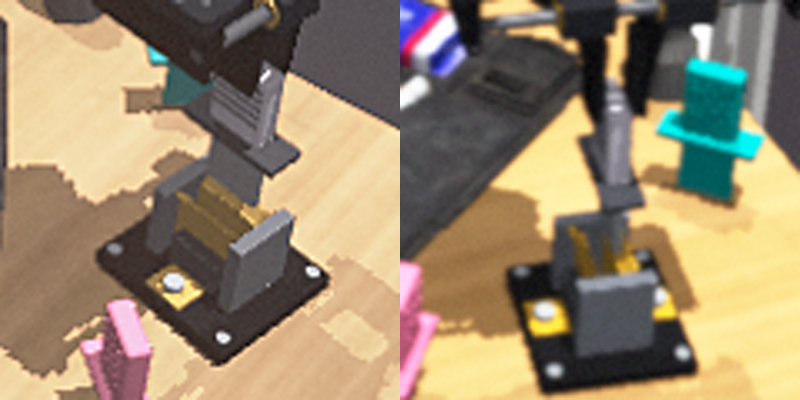

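```bash
python3 -m pendant '[[5,[5,1.3,0],[0,0,0]],[5,[11,1.3,0],[0,0,0]],[5,[17,1.3,0],[0,0,0]],[5,[23,1.3,0],[0,0,0]],[5,[29,1.3,0],[0,0,0]],[5,[34,1.3,0],[0,0,0]],[5,[39,1.3,0],[0,0,0]],[5,[44,1.3,0],[0,0,0]],[5,[46,1.3,0],[0,0,0]],[5,[46,1.3,0],[0,0,0]]]' | tail -5
python3 - <<'E'
from fit import *
plan([0.590,-0.212,0.093],-9.5)
S=grab('scene');D=grab('side')
a=cv2.resize(S['image'][210:330,350:470],(400,400),interpolation=cv2.INTER_CUBIC)
b=cv2.resize(D['image'][210:330,325:445],(400,400),interpolation=cv2.INTER_CUBIC)
cv2.imwrite('pics/m2.png',np.hstack([a,b]))
E
```

```text
time_s: 9.52
tool_pos: [0.5885, -0.2123, 0.0984]
tool_rot: [176.3, 89.9, 166.6]
force: [-1.0, 0.1, -1.0]
grip_width: 0.0134
t 9.517 pos [ 0.5885 -0.2123  0.0984] shift mm [5.4 0.6 1.4] turns [[-0.0032, -0.0011, -0.0001], [3.1384, -0.0001, 0.0017]] axes z [ 0.986 -0.168 -0.001] y [0.168 0.986 0.   ] q [-13.9  23.   39.3  95.6 -15.6  67.1  19.6] F [-1.   0.1 -1. ] w 13.4
```

View pics/m2.png

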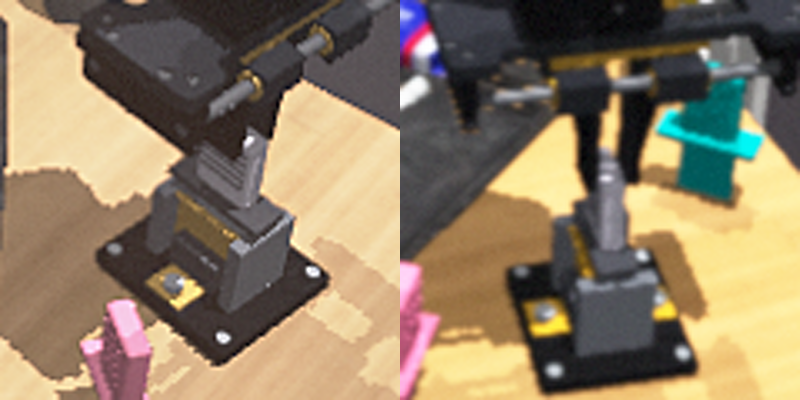

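```bash
python3 -m pendant '[[5,[1,0,0],[0,0,0]],[5,[2,0,0],[0,0,0]],[5,[3,0,0],[0,0,0]],[5,[4,0,0],[0,0,0]],[5,[4,0,0],[0,0,0]]]' | tail -5; python3 -m pendant '[[5,[0.5,0,0],[0,0,0]],[5,[1,0,0],[0,0,0]],[5,[1,0,0],[0,0,0]]]' | tail -5
```

```text
time_s: 10.03
tool_pos: [0.5888, -0.2124, 0.095]
tool_rot: [157.5, 90.0, 147.8]
force: [-0.5, 0.7, -0.8]
grip_width: 0.0135
time_s: 10.28
tool_pos: [0.5888, -0.2124, 0.0941]
tool_rot: [147.7, 90.0, 138.0]
force: [0.5, -0.3, -1.4]
grip_width: 0.0134
```

```bash
python3 -m pendant '[[5,[0.5,0,0],[0,0,0]],[5,[1,0,0],[0,0,0]],[5,[1,0,0],[0,0,0]]]' | tail -4;  python3 -m pendant '[[5,[0.5,0,0],[0,0,0]],[5,[1,0,0],[0,0,0]],[5,[1,0,0],[0,0,0]]]' | tail -4
```

```text
tool_pos: [0.589, -0.2125, 0.0933]
tool_rot: [9.6, 90.0, -0.1]
force: [0.6, 0.6, -1.0]
grip_width: 0.0131
tool_pos: [0.5893, -0.2125, 0.093]
tool_rot: [17.4, 89.9, 7.7]
force: [-1.1, 1.1, 4.1]
grip_width: 0.0134
```

```bash
python3 -m pendant '[[5,[0.5,0,0],[0,0,0]],[5,[0.5,0,0],[0,0,0]],[5,[0.5,0,0],[0,0,0]]]' | tail -4
python3 - <<'E'
from fit import *
S=grab('scene');D=grab('side')
a=cv2.resize(S['image'][210:330,350:470],(400,400),interpolation=cv2.INTER_CUBIC)
b=cv2.resize(D['image'][210:330,325:445],(400,400),interpolation=cv2.INTER_CUBIC)
cv2.imwrite('pics/m3.png',np.hstack([a,b]))
E
```

```text
tool_pos: [0.5895, -0.2126, 0.093]
tool_rot: [15.5, 89.9, 5.8]
force: [-0.8, 1.4, 7.3]
grip_width: 0.0135
```

View pics/m3.png

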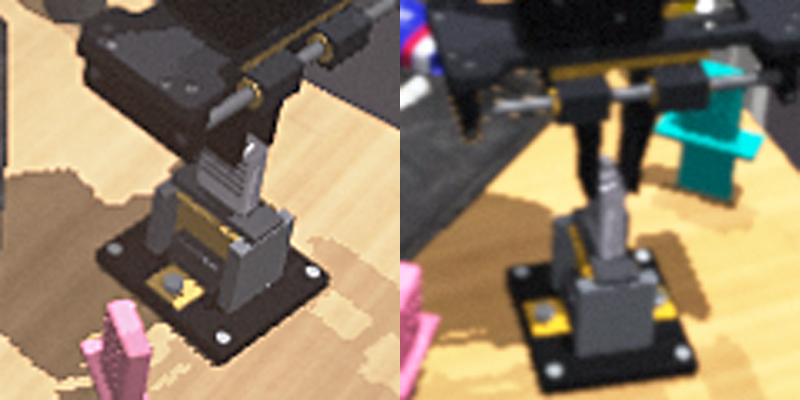

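The shoulder is down on the barriers in both views, with 7 N supporting it. Next I release and lift.

```bash
python3 -m pendant '[[60,[-0.5,0,0],[0,0,0]],[60,[-0.5,0,0],[0,0,0]],[60,[-0.5,0,0],[0,0,0]],[60,[-0.5,0,0],[0,0,0]],[60,[-0.5,0,0],[0,0,0]],[60,[-0.5,0,0],[0,0,0]],[60,[-0.5,0,0],[0,0,0]],[60,[-0.5,0,0],[0,0,0]]]' | tail -4; python3 -m pendant '[[60,[-5,0,0],[0,0,0]],[60,[-15,0,0],[0,0,0]],[60,[-30,0,0],[0,0,0]],[60,[-50,0,0],[0,0,0]],[60,[-75,0,0],[0,0,0]],[60,[-100,0,0],[0,0,0]],[60,[-120,0,0],[0,0,0]],[60,[-130,0,0],[0,0,0]],[60,[-130,0,0],[0,0,0]],[60,[-130,0,0],[0,0,0]]]' | tail -4
python3 - <<'E'
from fit import *
S=grab('scene','s_end');D=grab('side','d_end')
a=cv2.resize(S['image'][210:330,350:470],(400,400),interpolation=cv2.INTER_CUBIC)
b=cv2.resize(D['image'][210:330,325:445],(400,400),interpolation=cv2.INTER_CUBIC)
cv2.imwrite('pics/m4.png',np.hstack([a,b]))
p=np.array([.591,-.211])
a=np.radians(80.5); yh=np.array([np.cos(a),np.sin(a)]); xh=np.array([yh[1],-yh[0]])
for n,c in (('s',S),('d',D)):
  W=cloud(c);U=(W[...,:2]-p)@np.stack([xh,yh],1)*1000; Z=W[...,2]*1000
  for l,z0,z1 in (('shoulder top',65.5,72),('handle top',112,122)):
    m=(abs(U[...,0])<30)&(abs(U[...,1])<50)&(Z>z0)&(Z<z1)
    print(n,l,m.sum(),np.nanpercentile(U[m],[1,50,99],axis=0).round(1).tolist(),np.percentile(Z[m],[1,50,99]).round(1))
print(telemetry.get_obs()['time_s'])
E
```

```text
tool_pos: [0.5889, -0.2125, 0.0921]
tool_rot: [159.6, 90.0, 150.0]
force: [0.4, 0.5, 0.3]
grip_width: 0.0564
tool_pos: [0.589, -0.2125, 0.2223]
tool_rot: [18.4, 90.0, 8.7]
force: [-0.4, -0.1, -0.0]
grip_width: 0.0602
s shoulder top 237 [[-14.7, -32.5], [-6.3, -9.6], [11.3, 31.8]] [65.6 69.2 71.7]
s handle top 144 [[-8.4, -18.0], [-3.1, -2.0], [6.5, 16.3]] [112.1 116.6 119.8]
d shoulder top 160 [[-13.3, -34.2], [-6.7, -18.0], [10.3, 28.4]] [65.8 68.1 71.7]
d handle top 101 [[-8.2, -20.1], [-1.5, -4.3], [5.1, 14.9]] [112.2 115.3 118.7]
12.7333
```

View pics/m4.png

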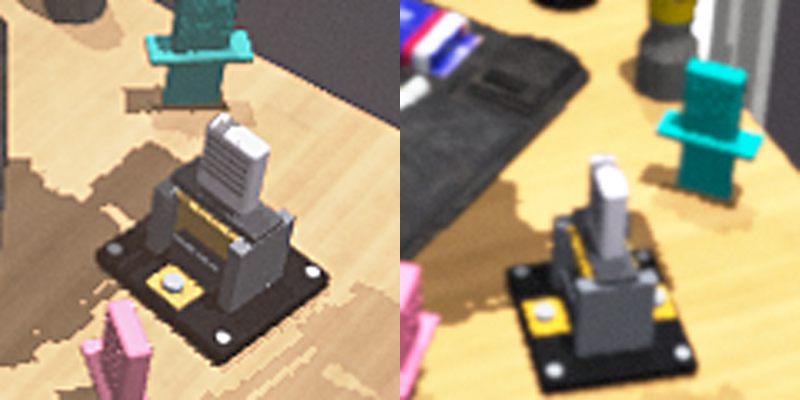

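View pics/s_end.png

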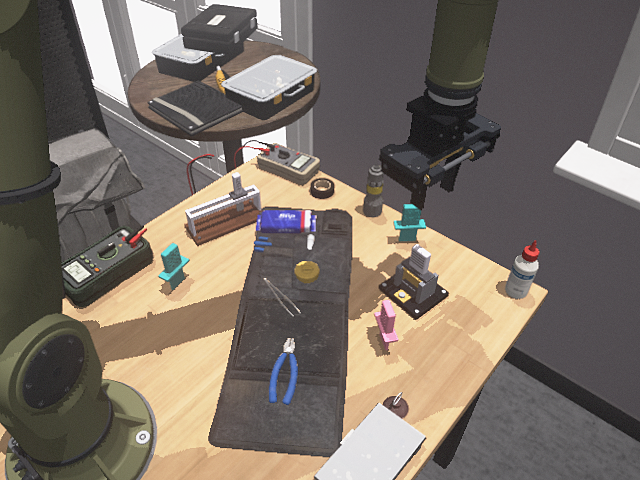

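The gauge stands upright at scene (420,265). Its shoulder top is at 68 mm and its handle top at 116 mm, which is full depth. The narrow gauge still hangs at (238,185), and the robot is clear.

```bash
python3 -c "
from cell import env
print(env.sign_off())"
```

```text
the job is handed in; nothing more can be done
None
```

I took the broad aluminium gauge from the rack by its handle and lowered it into the contact gap until its shoulder met the two end barriers. I pressed it down with about 7 N, let go and lifted clear, then handed the job in at about 12.7 s.

- **Seating:** after release the shoulder top measured 68–69 mm and the handle top 115–117 mm. Full depth should give 68 and 116. The gauge stands upright and centred to within 1–2 mm.
- **Surroundings:** the narrow gauge still hangs in the rack, the pink and turquoise look-alikes look unmoved, and the gripper is about 100 mm clear of the gauge.
- **Disagreement:** the wrist camera and the two fixed cameras differed by 2–4 mm on the gauge's and contact's positions. I placed the gauge from measurements relative to the contact, and there the views agreed to within 1–2 mm. No check failed.

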